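# Tidy the cooking things into their matching trays

### The job

Put the four loose cooking things away, each down in the wooden tray whose recess matches it: the spice jar upright in the small round tray, the pepper mill upright in the larger round tray, the match box flat in the short rectangular tray and the gas lighter flat in the long tray, lengthwise. Each must rest on the floor of its tray, none of it up on the rim and roughly centred; set them down gently rather than dropping them, knock nothing over and leave the mug and the food tin where they are.

Things in the scene. Friction and masses are not known exactly. Their poses are not given: they have to be found in the camera images.
- spice_jar: spice jar with a black cap, standing; round, 41 mm across, 105 mm tall, about 0.11 kg. Origin: centre of its underside, z up.
- pepper_mill: wooden pepper mill, standing; round, 58 mm across at the foot, 170 mm tall, about 0.18 kg; its head, from 123 to 159 mm above the foot, is a ball 50 mm across (widest at about 140 mm) that does not turn, with a 12 mm metal knob on top. Origin: centre of its underside, z up.
- match_box: closed match box lying flat; 38 mm along its x, 58 mm along its y, 17 mm high, about 20 g; does not open. Origin: centre of its underside, z up.
- gas_lighter: black gas lighter (stick igniter) with a small red button, lying; 210 mm long along its y, 19 mm high, about 70 g. Its handle is y = 0 to 105 mm, x = -9 to 15 mm; a trigger juts out to x = -15 mm at y = 24 to 42 mm; the thin barrel, 12 mm across, runs from y = 0 to -105 mm at x = 3 mm, its axis 10 mm up. Best held by the handle near y = 60 mm, x = 3 mm, where it is about 20 to 24 mm wide along x. Origin: centre of its 30 x 210 mm outline, at its underside, z up.
- small_round_tray: small round wooden tray for the spice jar, 76 mm across outside, recess 60 mm across. Fixed to the worktop; floor 4 mm thick, so what lies in it rests 4 mm above the worktop; the 8 mm wide rim ends 9 mm above the worktop. Origin: centre of the underside, z up. 
- large_round_tray: larger round wooden tray for the pepper mill, 94 mm across outside, recess 78 mm across. Fixed to the worktop; floor 4 mm thick, so what lies in it rests 4 mm above the worktop; the 8 mm wide rim ends 9 mm above the worktop. Origin: centre of the underside, z up. 
- short_tray: short rectangular wooden tray for the match box, 74 mm along x by 94 mm along y outside, recess 58 by 78 mm (long side along its y). Fixed to the worktop; floor 4 mm thick, so what lies in it rests 4 mm above the worktop; the 8 mm wide rim ends 9 mm above the worktop. Origin: centre of the underside, z up. 
- long_tray: long narrow wooden tray for the gas lighter, 66 mm along x by 248 mm along y outside, recess 50 by 232 mm (long side along its y). Fixed to the worktop; floor 4 mm thick, so what lies in it rests 4 mm above the worktop; the 8 mm wide rim ends 9 mm above the worktop. Origin: centre of the underside, z up. 
- mug: green and white mug, about 86 mm across and 99 mm tall, with a handle; a bystander, leave it where it stands. Origin: centre of its outline with the handle, at its underside; the round body is centred 18 mm along its +y, the handle points along its -y.
- food_tin: food tin, 75 mm across, 110 mm tall; a bystander, leave it where it stands. Origin: centre of its underside.
Things that resemble listed ones, but are neither listed nor needed, are in the scene too. Several things have the shape of the spice_jar; the one meant has the colours described above.

How it is judged:
By the outcome, as a careful person would: the job done as asked, in the order asked, and still so for the second after the job is handed in, with the robot touching nothing.
It also fails if it takes over 109 s, if anything falls off the work surface, if the arm or the gripper's body presses on something with over 40 N, if the wrist force passes 120 N, or if a joint passes its speed limit or range.

### The arm

A 7-joint arm with a two-finger parallel gripper is mounted at the origin on a cart in front of the work surface, level with it; the furniture and walls round the work are solid. World frame = base frame: x ahead of the robot, y to its left, z up, the work surface at z = 0. Lengths are in m, angles in rad, forces in N, time in s.
With the tool pointing down it reaches from about 0.4 to 0.75 m from the base axis. Payload 19.5 kg.
Tool frame: the origin (TCP) lies midway between the tips of the shut fingers; the grasp point (between the pads) lies 19 mm behind it (bot.hold_point_z is the distance from the TCP to the grasp point, in m); z points along the fingers, y is the line along which they close (so a half turn about z gives the same grasp; the last joint's range is limited). The gripper opens to 85 mm and grips with 20 to 120 N. Pads are 22 mm wide; open, the fingers measure 114 mm over their backs; the gripper's body (76 mm by 85 mm) begins 54 mm behind the grasp point. The pads swing forward as they close: fully open they stand 13 mm farther back than shut.
Start: joints at [-1.233, 0.707, -0.028, 1.485, 0.022, 0.951, -0.075], TCP at [0.213, 0.534, 0.231] pointing down, gripper open.
Joint ranges: [-2.71, 2.71], [-0.32, 2.16], [-1.57, 1.52], [0, 2.45], [-1.46, 4.6], [0, 2.02], [-2.83, 2.83]. Speed limits (rad/s): [1.89, 1.89, 2.57, 2.57, 3.01, 3.01, 3.01].

### API

Orientations are given as [roll, pitch, yaw] about the fixed x, y, z axes, in that order (R = Rz(yaw) Ry(pitch) Rx(roll)).
In Python, from station import bot gives the robot as it stands.
- The arm moves only by the tool servo_tool, never from a script. Its arguments are lists of equal length, an entry for each row: "linear": the shift along the world's x, y, z in m, a list of three; "turn": the turn, a rotation vector about the world's x, y, z in degrees, a list of three; "jaw": the closure, from 0 (fully open) to 1 (shut). In form: {"linear": [[x, y, z], ...], "turn": [[wx, wy, wz], ...], "jaw": [jaw, ...]}. A call has 1 to 5 rows; each row is the pose to reach, as a shift and turn from the pose commanded when the call began; what a row does not reach only later rows make up. A row lasts 1/10 s, in which the tool goes at most 50 mm and 8.59 degrees, less where a joint would pass 70% of its speed; a pose out of reach is approached as far as the arm can. A call with a gripper value outside its range is refused whole. The fingers move at their own pace and stop on an object; "newtons" is the grip in N (left out, the last holds). Time passes only in rows, so rows that repeat a pose let the fingers close. It gives the time, the measured TCP pose, the force, the opening and the grip force at its end, in the units of the state.
- bot.get_obs(): the state, without advancing time (a new reading comes with each control period).
- bot.read_camera(name): name is "scene" or "side" or "wrist"; returns (picture, depth): 400x640x3 uint8, red, green, blue; 400x640 float32, m along the optical axis (not along the pixel's ray), 0 where there is no reading.
- bot.camera_info(name): a dict with "camera_matrix" (3x3 intrinsics, pixels), "R" (3x3) and "t" (3): a world point X has camera coordinates R X + t; the wrist camera has in their place "tool_from_camera" (4x4, takes a point from camera to tool coordinates, whose origin is the TCP and whose axes are the flange's). Camera axes: x right, y down, z forward; pixel columns grow to the right and rows downward; lengths in m; the calibration is good to about 2 mm. A picture is of the moment at which its call begins: read the wrist's pose just before it. camera_info takes no time and is no camera call.
- bot.job_done(): hands the job in; it is judged then, once.
The state is a dict: "time": time; "q": joint angles; "qvel": joint speeds; "tau": joint torques, N m; "tcp_pos": TCP position; "tool_rot": TCP orientation; "wrist_force": force on the tool from outside, world axes, zero at the start; "wrist_torque": the same for the moment, N m; "opening": finger opening in m; "grasp_force": force on a finger pad.
Only numpy, scipy, OpenCV 4.12 (cv2) and the standard library are available. Lean on these libraries where they do the work, as an engineer would, in place of code of your own. Each camera call takes 0.05 s, during which the arm holds its last target. There are 200 camera calls.

## Working session

There is one attempt and no reset: what is moved stays moved. The work goes in short steps, Python scripts to look and compute and a tool call to move; the robot and the scene stay as the last step left them, time stands still between calls to the robot, and variables do not carry over. Pictures are saved under pics/ and viewed, at most 17 in all, crops included, and the job is handed in when it is done.

Besides the shell and the picture viewer there is one more tool, called after "Request:" as name(argument=value, ...) on one line, values as JSON. servo_tool: Moves the arm, as the interface text tells. Its arguments: {"type":"object","properties":{"linear":{"type":"array","items":{"type":"array","items":{"type":"number"}}},"turn":{"type":"array","items":{"type":"array","items":{"type":"number"}}},"jaw":{"type":"array","items":{"type":"number"}},"newtons":{"type":"number"}},"required":["linear","turn","jaw"]}

```bash
mkdir -p pics; ls; cat > h.py <<'E'
import numpy as np,cv2
from station import bot
def snap(n,f):
    o=bot.get_obs();p,d=bot.read_camera(n);cv2.imwrite(f'pics/{f}.png',p[:,:,::-1]);np.savez(f'pics/{f}.npz',p=p,d=d,pos=o['tcp_pos'],rot=o['tool_rot']);return o,p,d
E
python3 - <<'E'
from h import *
o,_,_=snap('scene','s0');snap('side','d0')
print({k:np.round(v,3) for k,v in o.items()})
for n in('scene','side','wrist'):
    print(bot.camera_info(n))
E
```

```text
pics
{'time': np.float64(0.0), 'q': array([-1.233,  0.707, -0.028,  1.485,  0.022,  0.951, -0.075]), 'qvel': array([ 0.001, -0.   , -0.   , -0.   ,  0.002,  0.001, -0.   ]), 'tau': array([-0.0000e+00, -8.8322e+01,  1.2340e+00, -2.3617e+01,  1.7000e-02,
        6.0000e-03,  0.0000e+00]), 'tcp_pos': array([0.213, 0.534, 0.231]), 'tool_rot': array([-3.141,  0.   ,  2.762]), 'wrist_force': array([-0.347,  1.237,  0.822]), 'wrist_torque': array([ 0.044, -0.014,  0.032]), 'grasp_force': np.float64(0.0), 'opening': np.float64(0.085)}
{'camera_matrix': array([[423.75034978,   0.        , 315.48642494],
       [  0.        , 423.75034978, 199.30808744],
       [  0.        ,   0.        ,   1.        ]]), 'R': array([[ 0.74998169, -0.66143687,  0.00536044],
       [-0.47861505, -0.54824408, -0.6858251 ],
       [ 0.45656884,  0.51179068, -0.72774666]]), 't': array([-0.4718237 ,  0.29719962,  1.0549069 ])}
{'camera_matrix': array([[492.94386215,   0.        , 324.25277912],
       [  0.        , 492.94386215, 199.06289099],
       [  0.        ,   0.        ,   1.        ]]), 'R': array([[ 1.88960715e-01, -9.81984523e-01,  4.94242021e-04],
       [-6.25860486e-01, -1.20820507e-01, -7.70519992e-01],
       [ 7.56698421e-01,  1.45288682e-01, -6.37415640e-01]]), 't': array([-0.11228617,  0.40456359,  1.07583707])}
{'camera_matrix': array([[344.67069079,   0.        , 319.96060668],
       [  0.        , 344.67069079, 198.2701186 ],
       [  0.        ,   0.        ,   1.        ]]), 'tool_from_camera': array([[-3.03460091e-04, -9.56084596e-01, -2.93090691e-01,
         7.57842036e-02],
       [ 9.99999945e-01, -2.50673086e-04, -2.17664361e-04,
         8.16610090e-04],
       [ 1.34635595e-04, -2.93090741e-01,  9.56084619e-01,
        -1.43245329e-01],
       [ 0.00000000e+00,  0.00000000e+00,  0.00000000e+00,
         1.00000000e+00]])}
```

View pics/s0.png

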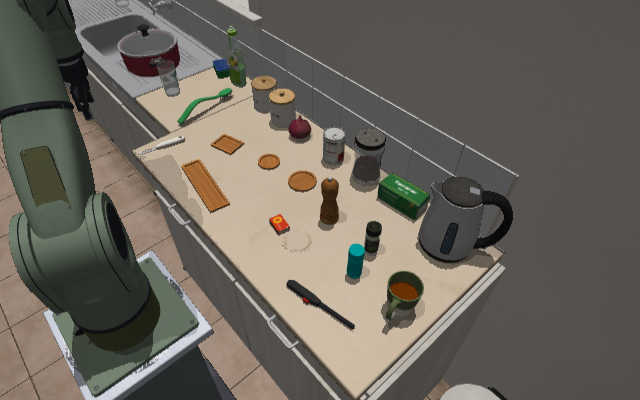

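View pics/d0.png

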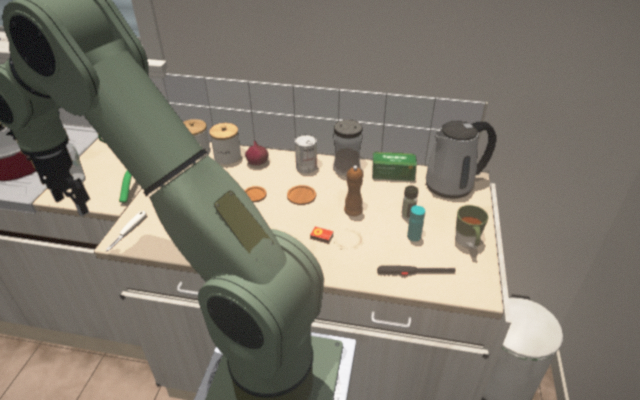

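The scene view shows trays: long (205,185), short (227,144), small round (269,161) and large round (302,181). The mill is at (330,200), the match box at (279,223), the black-capped jar at (373,237) and the lighter at (320,304). A teal look-alike stands at (355,262). The side view agrees.

```bash
cat >> h.py <<'E'
def world(n,d):
    c=bot.camera_info(n);K=c['camera_matrix'];v,u=np.mgrid[:400,:640]
    P=np.stack([(u-K[0,2])/K[0,0]*d,(v-K[1,2])/K[1,1]*d,d],-1)
    return (P-c['t'])@c['R']
def ray(n,uv,z):
    c=bot.camera_info(n);K=c['camera_matrix'];uv=np.atleast_2d(uv)
    r=np.c_[(uv-K[:2,2])/K[0,0],np.ones(len(uv))]@c['R'];C=-c['R'].T@c['t']
    return C+r*((z-C[2])/r[:,2])[:,None]
E
python3 - <<'E'
from h import *
for n,f in(('scene','s0'),('side','d0')):
    a=np.load(f'pics/{f}.npz');p,d=a['p'],a['d'];W=world(n,d);hsv=cv2.cvtColor(p,cv2.COLOR_RGB2HSV)
    # above table
    reg=(W[...,0]>.3)&(W[...,0]<.95)&(abs(W[...,1])<.75)&(d>0)
    tab=reg&(W[...,2]<.006)&(W[...,2]>-.02);print(n,'table z',np.median(W[tab][:,2]))
    m=(reg&(W[...,2]>.006)).astype(np.uint8)
    k,l,s,c=cv2.connectedComponentsWithStats(m)
    for i in range(1,k):
        if s[i,4]<40:continue
        Q=W[l==i];print('obj',np.round(c[i]),s[i,4],'med',np.round(np.median(Q,0),3),'min',np.round(np.percentile(Q,2,0),3),'max',np.round(np.percentile(Q,98,0),3))
    m=((hsv[...,0]>5)&(hsv[...,0]<18)&(hsv[...,1]>120)&(hsv[...,2]>80)&reg).astype(np.uint8)
    k,l,s,c=cv2.connectedComponentsWithStats(m)
    for i in range(1,k):
        if s[i,4]<60:continue
        ct=max(cv2.findContours((l==i).astype(np.uint8),cv2.RETR_EXTERNAL,cv2.CHAIN_APPROX_NONE)[0],key=len)[:,0].astype(float)
        R=ray(n,ct,.009)[:,:2].astype(np.float32);r=cv2.minAreaRect(R)
        print('wood',np.round(c[i]),s[i,4],np.round(r[0],4),np.round(r[1],4),round(r[2],1))
s=cv2.imread('pics/s0.png')[190:340,240:440];cv2.imwrite('pics/c0.png',cv2.resize(s,None,fx=3.8,fy=3.8,interpolation=2))
E
```

```text
scene table z -0.001283893452673636
obj [470. 117.] 87158 med [ 0.898 -0.336  0.315] min [ 0.742 -0.709  0.024] max [0.902 0.651 0.643]
obj [202. 104.] 332 med [0.589 0.637 0.034] min [0.496 0.611 0.013] max [0.747 0.674 0.06 ]
obj [170. 142.] 143 med [0.415 0.54  0.012] min [0.367 0.525 0.007] max [0.461 0.556 0.017]
obj [191. 165.] 48 med [0.413 0.392 0.007] min [0.376 0.361 0.006] max [0.442 0.407 0.011]
obj [297. 178.] 71 med [0.635 0.108 0.007] min [0.6   0.059 0.006] max [0.688 0.129 0.011]
obj [198. 190.] 69 med [0.365 0.268 0.008] min [0.351 0.195 0.006] max [0.377 0.35  0.012]
obj [329. 201.] 724 med [ 0.592 -0.1    0.087] min [ 0.58  -0.114  0.009] max [ 0.621 -0.072  0.161]
obj [219. 198.] 89 med [0.406 0.179 0.008] min [0.348 0.157 0.006] max [0.424 0.266 0.012]
obj [279. 223.] 230 med [ 0.471 -0.016  0.015] min [ 0.45  -0.044  0.007] max [0.492 0.015 0.019]
obj [363. 249.] 942 med [ 0.536 -0.272  0.077] min [ 0.502 -0.297  0.009] max [ 0.624 -0.24   0.106]
obj [403. 294.] 1377 med [ 0.538 -0.432  0.067] min [ 0.466 -0.465  0.02 ] max [ 0.578 -0.388  0.099]
obj [315. 301.
[... 992 characters left out ...]
0.236  0.107]
obj [470. 225.] 1110 med [ 0.518 -0.428  0.07 ] min [ 0.465 -0.464  0.015] max [ 0.58  -0.389  0.099]
obj [133. 222.] 218 med [0.415 0.542 0.013] min [0.367 0.524 0.006] max [0.465 0.559 0.019]
obj [321. 234.] 240 med [ 0.468 -0.017  0.015] min [ 0.45  -0.044  0.006] max [0.493 0.014 0.021]
obj [410. 270.] 502 med [ 0.379 -0.266  0.015] min [ 0.36  -0.387  0.007] max [ 0.406 -0.192  0.021]
wood [354. 173.] 104 [ 0.7881 -0.0662] [0.0561 0.0437] 8.8
wood [256. 193.] 211 [0.6234 0.2267] [0.0718 0.0547] 39.3
wood [301. 194.] 392 [0.6431 0.085 ] [0.0862 0.0832] 11.8
wood [471. 220.] 95 [ 0.6207 -0.4421] [0.0268 0.0518] 10.9
wood [320. 233.] 121 [ 0.4799 -0.013 ] [0.0566 0.041 ] 79.6
```

View pics/c0.png

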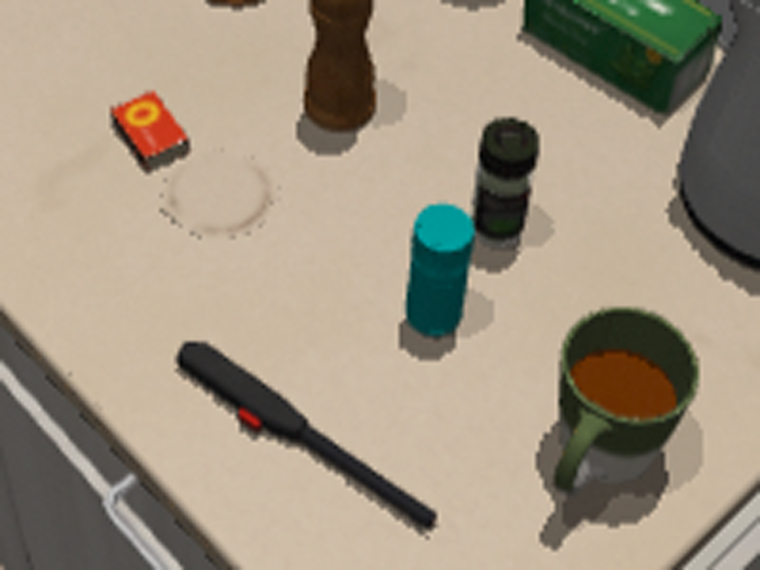

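Crop: the black-capped jar is at (505,185), with the teal one in front of it at (440,270). The lighter's handle is at upper left, its trigger at (250,418) faces -x, and its barrel runs to (430,520). The match box is at (150,130).

```bash
python3 - <<'E'
from h import *
from scipy.optimize import least_squares
def circ(Q,r):
    return least_squares(lambda c:np.hypot(Q[:,0]-c[0],Q[:,1]-c[1])-r,Q.mean(0)[:2]+[.01,0],loss='soft_l1',f_scale=.002)
def sect(W,reg,lo,hi):
    return W[reg&(W[...,2]>lo)&(W[...,2]<hi)]
for n,f in(('scene','s0'),('side','d0')):
    a=np.load(f'pics/{f}.npz');p,d=a['p'],a['d'];W=world(n,d);hsv=cv2.cvtColor(p,cv2.COLOR_RGB2HSV);h,s,v=cv2.split(hsv)
    box=lambda x0,x1,y0,y1:(W[...,0]>x0)&(W[...,0]<x1)&(W[...,1]>y0)&(W[...,1]<y1)&(d>0)
    J=box(.48,.66,-.32,-.22);teal=(h>80)&(h<105)&(s>120)
    for nm,M in(('jar',J&~teal),('teal',J&teal)):
        M=cv2.erode(M.astype(np.uint8),np.ones((3,3)))>0
        Q=sect(W,M,.100,.112);print(n,nm,'top',len(Q),np.round(Q.mean(0),3),np.round((Q.min(0)+Q.max(0))/2,3))
        Q=sect(W,M,.02,.09);r=circ(Q,.0205);print('  side fit',len(Q),np.round(r.x,4),np.round(r.cost,6))
    M=cv2.erode(box(.54,.66,-.16,-.04).astype(np.uint8),np.ones((3,3)))>0
    Q=sect(W,M,.006,.02);print('mill foot',len(Q),np.round(circ(Q,.029).x,4));Q=sect(W,M,.132,.148);print('mill head',len(Q),np.round(circ(Q,.025).x,4));Q=sect(W,M,.16,.175);print('knob',len(Q),np.round(Q.mean(0),3))
    for nm,M,z in(('match',box(.43,.52,-.06,.03),.017),('lighter',box(.34,.43,-.41,-.17),.015)):
        m=(M&(W[...,2]>.007)).astype(np.uint8)
        Q=W[m>0][:,:2].astype(np.float32);r=cv2.minAreaRect(Q);print(nm,np.round(r[0],4),np.round(r[1],4),round(r[2],1))
        if nm=='lighter':
            Q3=W[m>0]
            y=Q3[:,1]
            B=Q3[(y<-.31)&(y>-.37)];print('barrel fit x=a*y+b',np.polyfit(B[:,1],B[:,0],1),'x at -.34',np.polyval(np.polyfit(B[:,1],B[:,0],1),-.34))
            for yy in(-.205,-.215,-.23,-.25,-.27):
                B=Q3[abs(y-yy)<.006];print(yy,np.round([B[:,0].min(),B[:,0].max(),B[:,2].max()],4))
            print('ends',y.min(),y.max())
    # floor-of-tray check: red contour of short tray etc skipped
E
```

```text
scene jar top 115 [ 0.609 -0.256  0.104] [ 0.61  -0.257  0.104]
  side fit 181 [ 0.6128 -0.2534] 0.000127
scene teal top 133 [ 0.52  -0.279  0.104] [ 0.521 -0.28   0.105]
  side fit 192 [ 0.5231 -0.2761] 0.000129
mill foot 76 [ 0.6085 -0.0849]
mill head 80 [ 0.6064 -0.0846]
knob 11 [ 0.6   -0.089  0.164]
match [ 0.4719 -0.0148] [0.0603 0.0391] 79.4
lighter [ 0.3819 -0.2908] [0.0288 0.207 ] 9.4
barrel fit x=a*y+b [-0.19493743  0.32862533] x at -.34 0.39490405037979454
-0.205 [0.3593 0.3802 0.0219]
-0.215 [0.3611 0.3847 0.0217]
-0.23 [0.3637 0.3866 0.0213]
-0.25 [0.3619 0.3901 0.0229]
-0.27 [0.3638 0.3921 0.0208]
ends -0.3917541274758262 -0.18781552557333003
side jar top 83 [ 0.601 -0.257  0.104] [ 0.564 -0.268  0.106]
  side fit 446 [ 0.5289 -0.2755] 0.018044
side teal top 43 [ 0.523 -0.277  0.104] [ 0.524 -0.276  0.104]<stdin>:4: RuntimeWarning: Mean of empty slice.
  ret = um.true_divide(
Traceback (most recent call last):
ValueError: Initial guess is outside of provided bounds
```

Request:
servo_tool(linear=[[0.02,-0.04,0],[0.04,-0.08,0],[0.06,-0.12,0],[0.08,-0.16,0],[0.1,-0.2,0]], turn=[[0,0,-6],[0,0,-12],[0,0,-18],[0,0,-24],[0,0,-30]], jaw=[0,0,0,0,0], newtons=40)

```text
time: 0.6
tcp_pos: [0.3136, 0.3323, 0.2312]
tool_rot: [-3.141, 0.0, 2.234]
wrist_force: [0.7, 0.2, 0.6]
opening: 0.0857
grasp_force: 0.0
```

Request:
servo_tool(linear=[[0.02,-0.04,0],[0.04,-0.08,0],[0.06,-0.12,0],[0.08,-0.16,0],[0.1,-0.2,0]], turn=[[0,0,-6],[0,0,-12],[0,0,-18],[0,0,-24],[0,0,-30]], jaw=[0,0,0,0,0])

```text
time: 1.1
tcp_pos: [0.4136, 0.1323, 0.2312]
tool_rot: [-3.141, -0.0, 1.711]
wrist_force: [1.5, 1.2, 0.2]
opening: 0.0853
grasp_force: 0.0
```

Request:
servo_tool(linear=[[0.02,-0.04,0],[0.04,-0.08,0],[0.06,-0.12,0],[0.08,-0.16,0],[0.1,-0.2,0]], turn=[[0,0,-6],[0,0,-12],[0,0,-18],[0,0,-24],[0,0,-30]], jaw=[0,0,0,0,0])

```text
time: 1.6
tcp_pos: [0.5136, -0.0678, 0.2312]
tool_rot: [-3.141, -0.0, 1.187]
wrist_force: [0.0, 0.6, 0.2]
opening: 0.0854
grasp_force: 0.0
```

Request:
servo_tool(linear=[[0.02,-0.038,0],[0.04,-0.076,0],[0.06,-0.114,0],[0.08,-0.152,0],[0.0975,-0.188,0]], turn=[[0,0,-6],[0,0,-12],[0,0,-18],[0,0,-24],[0,0,-28]], jaw=[0,0,0,0,0])

```text
time: 2.1
tcp_pos: [0.6112, -0.2554, 0.2309]
tool_rot: [-3.141, 0.0, 0.699]
wrist_force: [1.0, 0.6, 0.7]
opening: 0.0855
grasp_force: 0.0
```

```bash
cat >> h.py <<'E'
from scipy.spatial.transform import Rotation as Ro
def wristworld(f):
    a=np.load(f'pics/{f}.npz');d=a['d'];c=bot.camera_info('wrist');K=c['camera_matrix'];T=c['tool_from_camera'];v,u=np.mgrid[:400,:640]
    P=np.stack([(u-K[0,2])/K[0,0]*d,(v-K[1,2])/K[1,1]*d,d],-1)
    P=P@T[:3,:3].T+T[:3,3]
    return a['p'],d,P@Ro.from_euler('xyz',a['rot']).as_matrix().T+a['pos']
E
python3 - <<'E'
from h import *
o,_,_=snap('wrist','w1');print(o['tcp_pos'],o['q'],bot.hold_point_z)
p,d,W=wristworld('w1')
m=((d>0)&(W[...,2]>.095)&(W[...,2]<.115)).astype(np.uint8)
k,l,s,c=cv2.connectedComponentsWithStats(m)
for i in range(1,k):
    if s[i,4]<100:continue
    Q=W[l==i];r=cv2.minEnclosingCircle(Q[:,:2].astype(np.float32));print(np.round(c[i]),s[i,4],Q.mean(0).round(4),np.round(r[0],4),round(r[1],4),p[l==i].mean(0).round())
E
```

```text
[ 0.611155   -0.25543555  0.23090174] [ 0.17896042  0.89795375  0.44730017  1.11862229 -0.37119546  1.2010935
 -0.26279168] 0.0187
[523.  93.] 3257 [ 0.7634 -0.3234  0.1053] [ 0.7863 -0.3612] 0.0719 [79. 79. 77.]
[160.  51.] 274 [ 0.6157 -0.0999  0.106 ] [ 0.613  -0.0956] 0.0174 [48. 31. 15.]
[319. 182.] 1973 [ 0.6142 -0.2497  0.1056] [ 0.6132 -0.2505] 0.0204 [36. 37. 28.]
[274. 273.] 1682 [ 0.5263 -0.2724  0.1052] [ 0.5237 -0.2739] 0.0208 [ 3. 86. 86.]
[386. 327.] 492 [ 0.5453 -0.3903  0.0985] [ 0.5406 -0.4052] 0.0389 [75. 86. 54.]
```

View pics/w1.png

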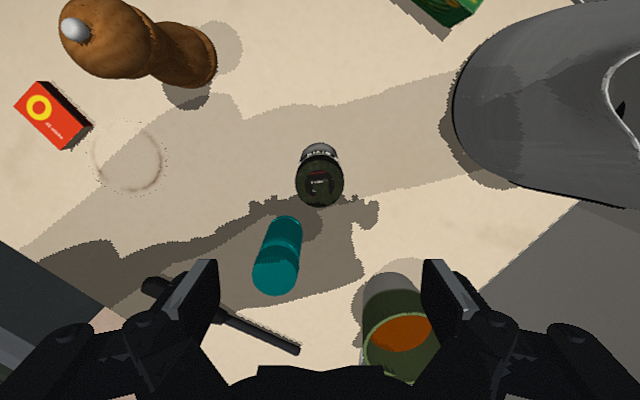

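The wrist view shows the black-capped jar at (320,180) with free space either side of it for the fingers. The teal jar is at (278,258) and the mug at (395,330). Descending to grip the jar.

Request:
servo_tool(linear=[[0.002,0.003,-0.045],[0.002,0.003,-0.09],[0.002,0.003,-0.13],[0.002,0.003,-0.16],[0.002,0.003,-0.18]], turn=[[0,0,0],[0,0,0],[0,0,0],[0,0,0],[0,0,0]], jaw=[0,0,0,0,0])

```text
time: 2.65
tcp_pos: [0.6117, -0.2505, 0.0486]
tool_rot: [-3.139, 0.001, 0.702]
wrist_force: [0.6, 0.0, 0.4]
opening: 0.0854
grasp_force: 0.0
```

Request:
servo_tool(linear=[[0,0,0],[0,0,0],[0,0,0],[0,0,0],[0,0,0]], turn=[[0,0,0],[0,0,0],[0,0,0],[0,0,0],[0,0,0]], jaw=[0.2,0.4,0.6,0.8,0.8], newtons=40)

```text
time: 3.15
tcp_pos: [0.6133, -0.2514, 0.0528]
tool_rot: [3.14, -0.001, 0.702]
wrist_force: [-0.1, 0.7, 8.0]
opening: 0.04
grasp_force: 39.9
```

Request:
servo_tool(linear=[[0,0,0],[0,0,0],[0,0,0],[0,0,0],[0,0,0.01]], turn=[[0,0,0],[0,0,0],[0,0,0],[0,0,0],[0,0,0]], jaw=[1,1,1,1,1])

```text
time: 3.65
tcp_pos: [0.6125, -0.2508, 0.0614]
tool_rot: [-3.141, 0.0, 0.702]
wrist_force: [-0.6, -0.8, -1.1]
opening: 0.0401
grasp_force: 40.3
```

Request:
servo_tool(linear=[[0,0,0.045],[-0.015,0,0.09],[-0.045,0.025,0.12],[-0.08,0.055,0.14],[-0.11,0.09,0.14]], turn=[[0,0,0],[0,0,0],[0,0,0],[0,0,0],[0,0,0]], jaw=[1,1,1,1,1])

```text
time: 4.15
tcp_pos: [0.5015, -0.161, 0.2044]
tool_rot: [3.138, -0.003, 0.701]
wrist_force: [1.8, 0.4, -2.0]
opening: 0.04
grasp_force: 40.8
```

Request:
servo_tool(linear=[[-0.01,0.045,0],[-0.01,0.09,0],[-0.01,0.135,0],[0,0.18,0],[0.01,0.225,0]], turn=[[0,0,0],[0,0,0],[0,0,0],[0,0,0],[0,0,0]], jaw=[1,1,1,1,1])

```text
time: 4.65
tcp_pos: [0.5127, 0.066, 0.2024]
tool_rot: [3.142, -0.001, 0.702]
wrist_force: [1.1, -0.1, -1.1]
opening: 0.0401
grasp_force: 40.9
```

Request:
servo_tool(linear=[[0.02,0.04,0],[0.04,0.08,0],[0.06,0.12,0],[0.08,0.15,-0.02],[0.096,0.168,-0.05]], turn=[[0,0,0],[0,0,0],[0,0,0],[0,0,0],[0,0,0]], jaw=[1,1,1,1,1])

```text
time: 5.15
tcp_pos: [0.6096, 0.2353, 0.1525]
tool_rot: [-3.142, -0.004, 0.705]
wrist_force: [0.9, 0.3, -1.1]
opening: 0.0402
grasp_force: 40.9
```

```bash
python3 - <<'E'
from h import *
o,_,_=snap('wrist','w2');print(o['time'],o['tcp_pos'],o['opening'],o['q'][6])
snap('side','d2')
p=cv2.imread('pics/w2.png');s=cv2.imread('pics/d2.png')
cv2.imwrite('pics/v2.png',np.vstack([p[:,:,:],])[:,:])
p,d,W=wristworld('w2');h,s,v=cv2.split(cv2.cvtColor(p,cv2.COLOR_RGB2HSV))
m=((h>5)&(h<18)&(s>120)&(v>80)&(d>0)&(W[...,2]<.02)).astype(np.uint8)
k,l,s,c=cv2.connectedComponentsWithStats(m)
for i in range(1,k):
    if s[i,4]<100:continue
    Q=W[l==i];r=cv2.minEnclosingCircle(Q[:,:2].astype(np.float32));print(np.round(c[i]),s[i,:].tolist(),np.round(r[0],4),round(r[1],4),np.median(Q[:,2]))
E
```

```text
5.15 [0.60963048 0.23529229 0.15246175] 0.0401641179129314 -0.9039343877029153
[118.  82.] [50, 11, 140, 140, 11199] [0.5676 0.4109] 0.0587 0.005296420987138117
[330. 165.] [285, 127, 89, 81, 5015] [0.6231 0.2377] 0.0381 0.005271181749602893
[ 87. 267.] [11, 200, 157, 132, 8224] [0.4061 0.3438] 0.0728 0.005279781322793109
[469. 252.] [418, 206, 103, 93, 7267] [0.6486 0.0886] 0.0487 0.0051293748783438065
[572. 364.] [559, 359, 27, 15, 138] [ 0.6304 -0.0847] 0.0229 0.014658177593129207
[199. 378.] [193, 369, 12, 19, 112] [0.3683 0.194 ] 0.0126 0.004910358847616508
```

View pics/w2.png

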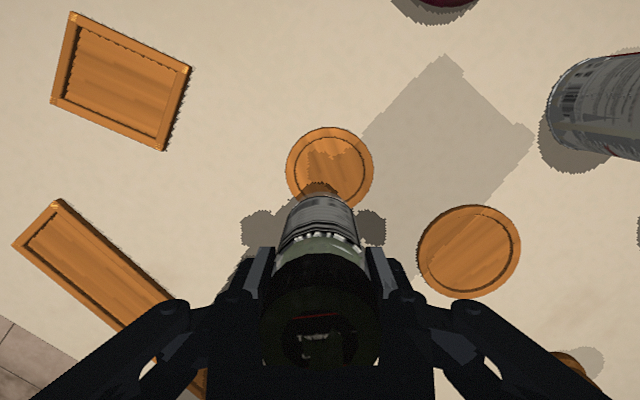

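The wrist view shows the jar held upright at (320,260) and pointing at the small tray at (330,165). The large tray is at (469,252). Wrist and static estimates differ by 4–6 mm, so I'll compare the held jar in both frames.

```bash
python3 - <<'E'
from h import *
from scipy.optimize import least_squares
def circ(Q,r): return least_squares(lambda c:np.hypot(Q[:,0]-c[0],Q[:,1]-c[1])-r,Q.mean(0)[:2]+[.005,0.005],loss='soft_l1',f_scale=.001).x.round(4)
o,_,_=snap('wrist','w3');print(o['time'],o['tcp_pos'])
p,d,W=wristworld('w3')
T=o['tcp_pos'];near=lambda W,d:(d>0)&(np.hypot(W[...,0]-T[0],W[...,1]-T[1])<.035)
M=near(W,d)&(W[...,2]>.107)&(W[...,2]<.14);Q=W[M];print('wrist jar',len(Q),Q.mean(0),circ(Q,.0205),circ(Q,.02))
for n in('scene','side'):
    _,p,d=snap(n,'x3'+n);W=world(n,d);M=near(W,d)&(W[...,2]>.107)&(W[...,2]<.13);Q=W[M]
    if len(Q)>20:print(n,len(Q),Q.mean(0).round(4),circ(Q,.0205))
cv2.imwrite('pics/x3.png',np.hstack([cv2.resize(cv2.imread(f'pics/x3{n}.png')[60:260,150:400],(500,400)) for n in('scene',)]+[cv2.resize(cv2.imread('pics/x3side.png')[60:260,150:300],(300,400))]))
E
```

```text
5.25 [0.60783802 0.23439361 0.14777474]
wrist jar 1259 [0.62081572 0.24688127 0.12607423] [0.636 0.26 ] [0.6356 0.2597]
scene 69 [0.5986 0.2169 0.1184] [0.6067 0.2307]
```

View pics/x3.png

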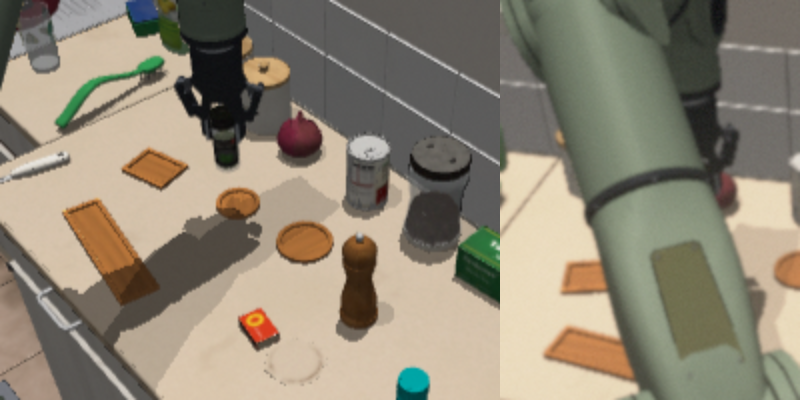

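The scene crop shows the jar hanging upright above and beside the small tray. The scene frame gives the correction as (+12,0) mm and the wrist as (+15,+2) mm. I'll settle, then correct.

Request:
servo_tool(linear=[[0.013,0.001,-0.02],[0.013,0.001,-0.05],[0.013,0.001,-0.07],[0.013,0.001,-0.075],[0.013,0.001,-0.075]], turn=[[0,0,0],[0,0,0],[0,0,0],[0,0,0],[0,0,0]], jaw=[1,1,1,1,1])

```text
time: 5.9
tcp_pos: [0.6219, 0.2326, 0.0775]
tool_rot: [3.141, -0.001, 0.702]
wrist_force: [0.0, 0.7, -0.7]
opening: 0.0402
grasp_force: 40.8
```

```bash
python3 - <<'E'
from h import *
o,_,_=snap('wrist','w4');print(o['time'],o['tcp_pos'],o['wrist_force']);snap('scene','s4')
p,d,W=wristworld('w4')
a=cv2.imread('pics/s4.png')[100:200,210:310];b=cv2.imread('pics/w4.png')[80:380,160:560]
cv2.imwrite('pics/v4.png',np.hstack([cv2.resize(a,(400,400),interpolation=2),cv2.resize(b,(400,300))[:,:] if 0 else cv2.resize(b,(400,400))]))
E
```

```text
5.9 [0.62190639 0.23261554 0.07745113] [ 0.03342137  0.74297723 -0.69512032]
```

View pics/v4.png

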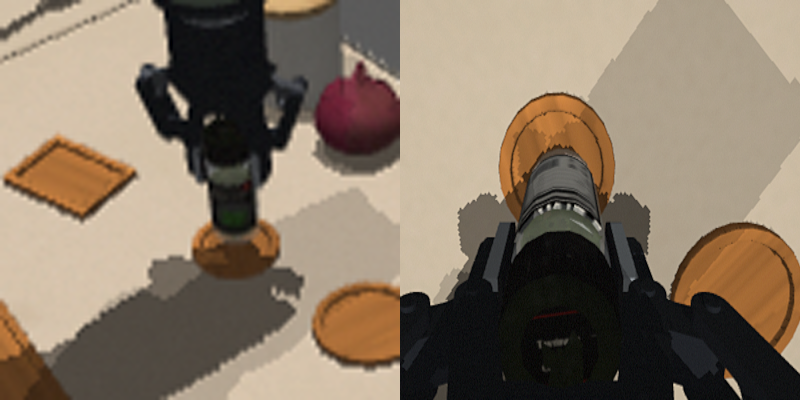

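The jar is just above the small tray and aligned with it (crop centres 233 vs 235). Lowering it now.

Request:
servo_tool(linear=[[0,0.002,-0.008],[0,0.002,-0.013],[0,0.002,-0.017],[0,0.002,-0.019],[0,0.002,-0.021]], turn=[[0,0,0],[0,0,0],[0,0,0],[0,0,0],[0,0,0]], jaw=[1,1,1,1,1])

```text
time: 6.5
tcp_pos: [0.6222, 0.2348, 0.0564]
tool_rot: [3.141, -0.001, 0.702]
wrist_force: [-10.5, -1.8, 39.4]
opening: 0.0398
grasp_force: 42.8
```

Request:
servo_tool(linear=[[0,0,0],[0,0,0]], turn=[[0,0,0],[0,0,0]], jaw=[1,1])

```text
time: 6.7
tcp_pos: [0.6223, 0.2346, 0.0563]
tool_rot: [3.141, -0.001, 0.702]
wrist_force: [-2.3, -2.6, 12.6]
opening: 0.0402
grasp_force: 40.3
```

Request:
servo_tool(linear=[[0,0,0.001],[0,0,0.001],[0,0,0.001],[0,0,0.001],[0,0,0.001]], turn=[[0,0,0],[0,0,0],[0,0,0],[0,0,0],[0,0,0]], jaw=[0.5,0.4,0.2,0,0])

```text
time: 7.2
tcp_pos: [0.6216, 0.235, 0.0562]
tool_rot: [-3.141, 0.0, 0.702]
wrist_force: [0.0, -0.9, 0.7]
opening: 0.0855
grasp_force: 0.0
```

Request:
servo_tool(linear=[[0,0,0.02],[0,0,0.05],[0,0,0.1],[0,0,0.145],[-0.01,-0.03,0.175]], turn=[[0,0,0],[0,0,0],[0,0,0],[0,0,0],[0,0,0]], jaw=[0,0,0,0,0])

```text
time: 7.7
tcp_pos: [0.612, 0.2077, 0.2337]
tool_rot: [3.142, -0.003, 0.707]
wrist_force: [0.7, -0.8, -0.6]
opening: 0.0854
grasp_force: 0.0
```

Request:
servo_tool(linear=[[-0.015,-0.04,0],[-0.02,-0.085,0],[-0.02,-0.13,0],[-0.02,-0.17,0],[-0.02,-0.21,0]], turn=[[0,0,0],[0,0,0],[0,0,0],[0,0,0],[0,0,0]], jaw=[0,0,0,0,0])

```text
time: 8.2
tcp_pos: [0.5914, -0.0066, 0.2314]
tool_rot: [-3.142, -0.0, 0.702]
wrist_force: [-0.1, -0.3, -0.1]
opening: 0.0856
grasp_force: 0.0
```

```bash
python3 - <<'E'
from h import *
from scipy.optimize import least_squares
def circ(Q,r): return least_squares(lambda c:np.hypot(Q[:,0]-c[0],Q[:,1]-c[1])-r,Q.mean(0)[:2]+[.01,0.005],loss='soft_l1',f_scale=.001).x.round(4)
o,_,_=snap('wrist','w5');print(o['time'],o['tcp_pos'])
p,d,W=wristworld('w5')
M=(d>0)&(W[...,2]>.12)&(W[...,2]<.18)&(W[...,0]>.5)&(W[...,0]<.7)&(abs(W[...,1]+.085)<.05);Q=W[M]
print('mill pts',len(Q),Q.max(0));K=Q[Q[:,2]>.162];print('knob',len(K),K.mean(0).round(4))
r=least_squares(lambda c:np.linalg.norm(Q-c,axis=1)-.025,[.607,-.085,.14],loss='soft_l1',f_scale=.001);print('ball',r.x.round(4))
o,p,d=snap('scene','s5');W=world('scene',d)
M=(d>0)&(W[...,2]>.03)&(W[...,2]<.1)&(np.hypot(W[...,0]-.62,W[...,1]-.231)<.05);Q=W[M];print('jar scene',len(Q),circ(Q,.0205), np.percentile(W[(d>0)&(np.hypot(W[...,0]-.62,W[...,1]-.231)<.05)][:,2],98))
cv2.imwrite('pics/v5.png',np.hstack([cv2.resize(cv2.imread('pics/s5.png')[100:200,210:310],(300,300),interpolation=2),cv2.resize(cv2.imread('pics/w5.png'),(480,300))]))
E
```

```text
8.2 [ 0.59143136 -0.00662664  0.23144132]
mill pts 3493 [ 0.6308798  -0.05624512  0.17146551]
knob 168 [ 0.6056 -0.0776  0.1683]
ball [ 0.6063 -0.0813  0.1358]
jar scene 203 [0.6204 0.2332] 0.10910648064981755
```

View pics/v5.png

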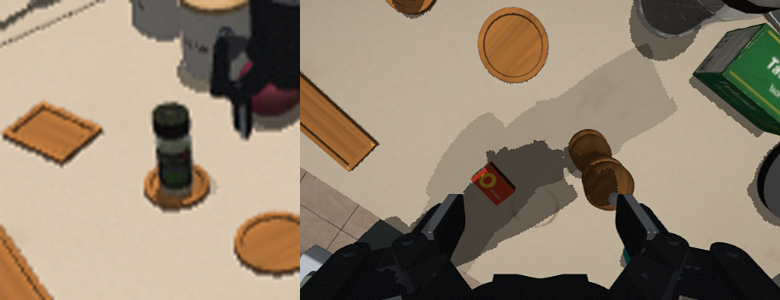

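The jar stands in the small tray, 3 mm off centre, with its top at 109 mm as it should be. The wrist view shows the mill's head at full-frame (495,215). Next is the mill.

Request:
servo_tool(linear=[[0.008,-0.037,0],[0.0165,-0.0745,0],[0.0165,-0.0745,-0.03],[0.0165,-0.0745,-0.06],[0.0165,-0.0745,-0.085]], turn=[[0,0,0],[0,0,0],[0,0,0],[0,0,0],[0,0,0]], jaw=[0,0,0,0,0])

```text
time: 8.8
tcp_pos: [0.6079, -0.0792, 0.1448]
tool_rot: [-3.141, 0.0, 0.702]
wrist_force: [-0.0, -0.6, -0.4]
opening: 0.0855
grasp_force: 0.0
```

Request:
servo_tool(linear=[[0,0,-0.015],[0,0,-0.028],[0,0,-0.028],[0,0,-0.028],[0,0,-0.028]], turn=[[0,0,0],[0,0,0],[0,0,0],[0,0,0],[0,0,0]], jaw=[0,0,0.1,0.2,0.3])

```text
time: 9.3
tcp_pos: [0.6086, -0.0795, 0.1192]
tool_rot: [3.141, -0.001, 0.702]
wrist_force: [-0.8, -0.4, 0.1]
opening: 0.06
grasp_force: 0.0
```

Request:
servo_tool(linear=[[0,0,0],[0,0,0],[0,0,0],[0,0,0],[0,0,0]], turn=[[0,0,0],[0,0,0],[0,0,0],[0,0,0],[0,0,0]], jaw=[0.4,0.5,0.6,0.7,0.7])

```text
time: 9.8
tcp_pos: [0.6087, -0.0797, 0.1193]
tool_rot: [3.14, -0.001, 0.702]
wrist_force: [-0.0, -1.1, 7.7]
opening: 0.047
grasp_force: 40.0
```

```bash
python3 - <<'E'
from h import *
o,_,_=snap('wrist','w6');print(o['time'],o['tcp_pos'],o['opening'],o['grasp_force'])
snap('scene','s6')
cv2.imwrite('pics/v6.png',np.hstack([cv2.resize(cv2.imread('pics/s6.png')[140:240,280:380],(300,300),interpolation=2),cv2.resize(cv2.imread('pics/w6.png'),(480,300))]))
E
```

```text
9.8 [ 0.60870794 -0.07973089  0.11926861] 0.04703987392134407 40.021205437369645
```

View pics/v6.png

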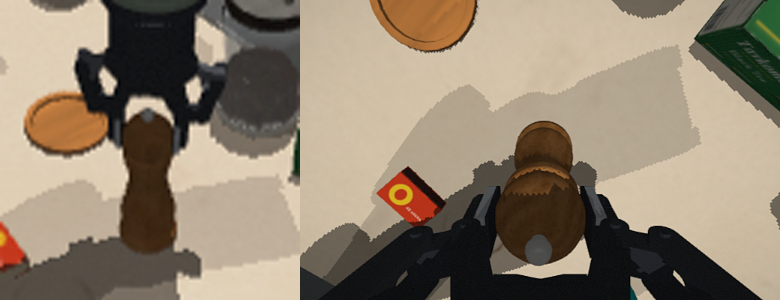

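The scene view shows the mill upright between the fingers, the wrist view the ball between the pads. Lifting and carrying it to the large tray.

Request:
servo_tool(linear=[[0,0,0.005],[0,0,0.015],[0,0,0.035],[0.004,0.02,0.05],[0.008,0.05,0.05]], turn=[[0,0,0],[0,0,0],[0,0,0],[0,0,0],[0,0,0]], jaw=[0.8,1,1,1,1])

```text
time: 10.4
tcp_pos: [0.6169, -0.0307, 0.1711]
tool_rot: [3.139, -0.002, 0.7]
wrist_force: [1.4, 0.8, -1.9]
opening: 0.0473
grasp_force: 41.5
```

Request:
servo_tool(linear=[[0.007,0.035,0],[0.015,0.07,0],[0.023,0.1,0],[0.03,0.118,-0.01],[0.03,0.118,-0.02]], turn=[[0,0,0],[0,0,0],[0,0,0],[0,0,0],[0,0,0]], jaw=[1,1,1,1,1])

```text
time: 10.9
tcp_pos: [0.6465, 0.0918, 0.1483]
tool_rot: [-3.141, -0.001, 0.706]
wrist_force: [0.0, -1.0, -0.8]
opening: 0.0471
grasp_force: 41.6
```

```bash
python3 - <<'E'
from h import *
from scipy.optimize import least_squares
def circ(Q,r): return least_squares(lambda c:np.hypot(Q[:,0]-c[0],Q[:,1]-c[1])-r,Q.mean(0)[:2]+[.01,0.005],loss='soft_l1',f_scale=.001).x.round(4)
o,_,_=snap('wrist','w7');print(o['time'],o['tcp_pos'],o['opening'],o['wrist_force'])
for n in('scene','side'):
    o,p,d=snap(n,'7'+n);W=world(n,d)
    M=(d>0)&(W[...,2]>.025)&(W[...,2]<.11)&(np.hypot(W[...,0]-.64,W[...,1]-.085)<.06)
    M=cv2.erode(M.astype(np.uint8),np.ones((3,3)))>0
    for a,b in((.03,.045),(.045,.06),(.09,.11)):
        Q=W[M&(W[...,2]>a)&(W[...,2]<b)];
        if len(Q)>8:print(n,a,len(Q),circ(Q,.029),Q.mean(0).round(4))
cv2.imwrite('pics/v7.png',np.hstack([cv2.resize(cv2.imread('pics/7scene.png')[110:210,250:350],(300,300),interpolation=2),cv2.resize(cv2.imread('pics/w7.png'),(480,300))]))
E
```

```text
10.9 [0.64654954 0.09175276 0.14834404] 0.04714539691818968 [ 0.01823617 -1.04299074 -0.759391  ]
scene 0.03 41 [0.6456 0.0829] [0.6264 0.0665 0.0388]
scene 0.045 44 [0.6454 0.086 ] [0.6301 0.0656 0.0518]
scene 0.09 48 [0.6496 0.0914] [0.6319 0.0709 0.0976]
side 0.03 55 [0.6474 0.0803] [0.6234 0.0747 0.0398]
side 0.045 53 [0.6483 0.0818] [0.6239 0.0742 0.0526]
side 0.09 54 [0.6541 0.0854] [0.6284 0.0765 0.0965]
```

View pics/v7.png

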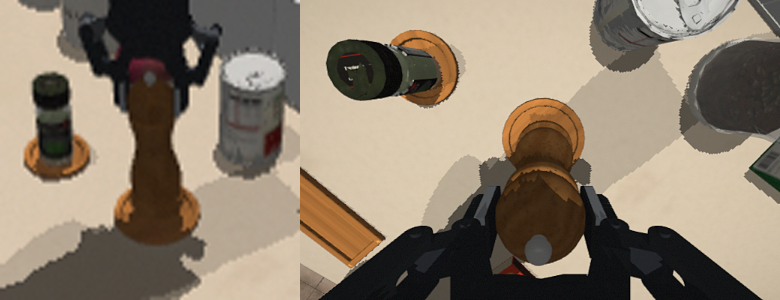

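The mill hangs upright just above the large tray, foot within 3–4 mm of centre. I'll correct by (-3,+1) mm and lower it.

Request:
servo_tool(linear=[[-0.003,0.001,-0.01],[-0.003,0.001,-0.016],[-0.003,0.001,-0.02],[-0.003,0.001,-0.022],[-0.003,0.001,-0.023]], turn=[[0,0,0],[0,0,0],[0,0,0],[0,0,0],[0,0,0]], jaw=[1,1,1,1,1])

```text
time: 11.55
tcp_pos: [0.6432, 0.0893, 0.1251]
tool_rot: [-3.142, 0.0, 0.702]
wrist_force: [-0.5, 0.9, -1.3]
opening: 0.047
grasp_force: 41.6
```

Request:
servo_tool(linear=[[0,0,-0.001],[0,0,-0.001],[0,0,-0.001]], turn=[[0,0,0],[0,0,0],[0,0,0]], jaw=[1,1,1])

```text
time: 11.85
tcp_pos: [0.6432, 0.0895, 0.1244]
tool_rot: [-3.142, -0.0, 0.702]
wrist_force: [0.1, 0.6, -1.4]
opening: 0.0473
grasp_force: 41.6
```

Request:
servo_tool(linear=[[0,0,-0.001],[0,0,-0.001],[0,0,-0.002],[0,0,-0.002]], turn=[[0,0,0],[0,0,0],[0,0,0],[0,0,0]], jaw=[1,1,1,1])

```text
time: 12.25
tcp_pos: [0.6438, 0.0895, 0.1233]
tool_rot: [3.141, -0.002, 0.702]
wrist_force: [-0.9, -0.2, 11.5]
opening: 0.0474
grasp_force: 42.4
```

Request:
servo_tool(linear=[[0,0,0],[0,0,0],[0,0,0],[0,0,0],[0,0,0]], turn=[[0,0,0],[0,0,0],[0,0,0],[0,0,0],[0,0,0]], jaw=[0.5,0.4,0.2,0,0])

```text
time: 12.75
tcp_pos: [0.6431, 0.0895, 0.1222]
tool_rot: [-3.141, 0.0, 0.702]
wrist_force: [-0.1, -0.2, 0.0]
opening: 0.0854
grasp_force: 0.0
```

Request:
servo_tool(linear=[[0,0,0.03],[0,0,0.075],[-0.01,0,0.115],[-0.045,-0.02,0.115],[-0.085,-0.045,0.1]], turn=[[0,0,0],[0,0,0],[0,0,8],[0,0,16],[0,0,24]], jaw=[0,0,0,0,0])

```text
time: 13.25
tcp_pos: [0.5593, 0.0452, 0.2242]
tool_rot: [3.138, -0.002, 1.125]
wrist_force: [2.6, -3.3, -1.4]
opening: 0.0854
grasp_force: 0.0
```

Request:
servo_tool(linear=[[-0.035,-0.025,-0.02],[-0.07,-0.045,-0.04],[-0.084,-0.056,-0.06],[-0.084,-0.056,-0.07],[-0.084,-0.056,-0.07]], turn=[[0,0,8],[0,0,15],[0,0,15],[0,0,15],[0,0,15]], jaw=[0,0,0,0,0])

```text
time: 13.75
tcp_pos: [0.4756, -0.0107, 0.152]
tool_rot: [-3.14, -0.0, 1.378]
wrist_force: [0.4, -0.0, 0.3]
opening: 0.0854
grasp_force: 0.0
```

```bash
python3 - <<'E'
from h import *
o,_,_=snap('wrist','w8');print(o['time'],o['tcp_pos'],o['tool_rot'],o['q'][6])
p,d,W=wristworld('w8')
M=((d>0)&(W[...,2]>.010)&(W[...,2]<.03)&(abs(W[...,0]-.474)<.07)&(abs(W[...,1]+.012)<.07)).astype(np.uint8)
k,l,s,c=cv2.connectedComponentsWithStats(M);i=1+s[1:,4].argmax();Q=W[l==i];r=cv2.minAreaRect(Q[:,:2].astype(np.float32));print(len(Q),np.round(r[0],4),np.round(r[1],4),r[2],Q[:,2].max())
snap('scene','s8')
cv2.imwrite('pics/v8.png',np.hstack([cv2.resize(cv2.imread('pics/s8.png')[110:210,250:350],(300,300),interpolation=2),cv2.resize(cv2.imread('pics/w8.png'),(480,300))]))
E
```

```text
13.75 [ 0.4756436  -0.01067743  0.15199721] [-3.14045433e+00 -6.29775016e-05  1.37786635e+00] 0.09823487112208736
3122 [ 0.4732 -0.0106] [0.0583 0.038 ] 79.88958740234375 0.020499700315946418
```

View pics/v8.png

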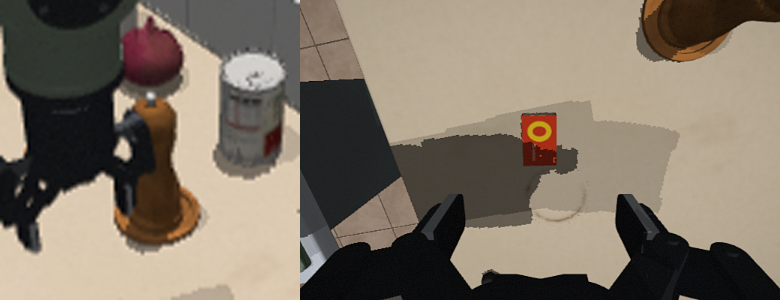

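The mill stands in the large tray. In the wrist view the match box (full-frame about (538,185)) lies square between the fingers. Descending.

Request:
servo_tool(linear=[[-0.001,0,-0.045],[-0.001,0,-0.085],[-0.001,0,-0.12],[-0.001,0,-0.14],[-0.001,0,-0.146]], turn=[[0,0,1],[0,0,1],[0,0,1],[0,0,1],[0,0,1]], jaw=[0,0.1,0.2,0.2,0.2], newtons=20)

```text
time: 14.35
tcp_pos: [0.4746, -0.0104, 0.0053]
tool_rot: [-3.14, -0.0, 1.396]
wrist_force: [0.5, -0.9, 0.8]
opening: 0.0682
grasp_force: 0.0
```

Request:
servo_tool(linear=[[0,0,0],[0,0,0],[0,0,0],[0,0,0],[0,0,0]], turn=[[0,0,0],[0,0,0],[0,0,0],[0,0,0],[0,0,0]], jaw=[0.3,0.4,0.5,0.6,0.7])

```text
time: 14.85
tcp_pos: [0.4751, -0.0107, 0.0078]
tool_rot: [3.14, -0.0, 1.396]
wrist_force: [-0.2, 0.7, 11.8]
opening: 0.0386
grasp_force: 19.6
```

Request:
servo_tool(linear=[[0,0,0],[0,0,0.005],[0,0,0.02]], turn=[[0,0,0],[0,0,0],[0,0,0]], jaw=[1,1,1])

```text
time: 15.15
tcp_pos: [0.4743, -0.0108, 0.0269]
tool_rot: [-3.141, -0.0, 1.396]
wrist_force: [-0.4, -0.5, -0.8]
opening: 0.0385
grasp_force: 20.9
```

Request:
servo_tool(linear=[[0,0.02,0.04],[0,0.06,0.07],[0.005,0.105,0.09],[0.012,0.15,0.1],[0.022,0.195,0.1]], turn=[[0,0,0],[0,0,5],[0,0,12],[0,0,18],[0,0,24]], jaw=[1,1,1,1,1])

```text
time: 15.65
tcp_pos: [0.4968, 0.1865, 0.1291]
tool_rot: [3.139, -0.0, 1.82]
wrist_force: [0.6, -0.9, -1.2]
opening: 0.0385
grasp_force: 20.9
```

Request:
servo_tool(linear=[[0.012,0.045,0],[0.026,0.09,0],[0.042,0.135,0],[0.058,0.18,-0.02],[0.07,0.222,-0.05]], turn=[[0,0,0],[0,0,0],[0,0,0],[0,0,0],[0,0,0]], jaw=[1,1,1,1,1])

```text
time: 16.15
tcp_pos: [0.5661, 0.4052, 0.0809]
tool_rot: [3.139, -0.001, 1.816]
wrist_force: [0.8, -0.2, -0.0]
opening: 0.0385
grasp_force: 20.9
```

Request:
servo_tool(linear=[[0,0,0],[0,0,0]], turn=[[0,0,0],[0,0,0]], jaw=[1,1])

```text
time: 16.35
tcp_pos: [0.565, 0.4023, 0.079]
tool_rot: [-3.141, 0.001, 1.816]
wrist_force: [-0.5, -0.5, -0.2]
opening: 0.0385
grasp_force: 20.9
```

```bash
python3 - <<'E'
from h import *
o,_,_=snap('wrist','w9');print(o['time'],o['tcp_pos'],o['tool_rot'],o['opening'])
p,d,W=wristworld('w9');h,s,v=cv2.split(cv2.cvtColor(p,cv2.COLOR_RGB2HSV))
m=((h>5)&(h<18)&(s>120)&(v>60)&(d>0)&(W[...,2]<.02)&(np.hypot(W[...,0]-.567,W[...,1]-.41)<.08));Q=W[m][:,:2].astype(np.float32);r=cv2.minAreaRect(Q);print('tray',len(Q),np.round(r[0],4),np.round(r[1],4),r[2])
red=(d>0)&((h<5)|(h>172))&(s>150)&(W[...,2]>.03);Q=W[red]
if len(Q):
  r=cv2.minAreaRect(Q[:,:2].astype(np.float32));print('box wrist',len(Q),np.round(r[0],4),np.round(r[1],4),r[2],np.percentile(Q[:,2],[5,50,95]))
o,p,d=snap('scene','s9');W=world('scene',d);h,s,v=cv2.split(cv2.cvtColor(p,cv2.COLOR_RGB2HSV))
red=(d>0)&((h<5)|(h>172))&(s>150)&(np.hypot(W[...,0]-.567,W[...,1]-.41)<.09);Q=W[red]
if len(Q):print('box scene',len(Q),Q.min(0).round(3),Q.max(0).round(3))
cv2.imwrite('pics/v9.png',np.hstack([cv2.resize(cv2.imread('pics/s9.png')[90:190,180:280],(300,300),interpolation=2),cv2.resize(cv2.imread('pics/w9.png'),(480,300))]))
E
```

```text
16.35 [0.56495489 0.40233285 0.078951  ] [-3.14057204e+00  1.07156162e-03  1.81569060e+00] 0.03845329723505352
tray 9178 [0.5666 0.4161] [0.075  0.0838] 15.5686616897583
box wrist 2875 [0.5646 0.4024] [0.0389 0.0586] 13.177064895629883 [0.08778486 0.08878609 0.08970433]
box scene 24 [0.54  0.374 0.082] [0.585 0.421 0.09 ]
```

View pics/v9.png

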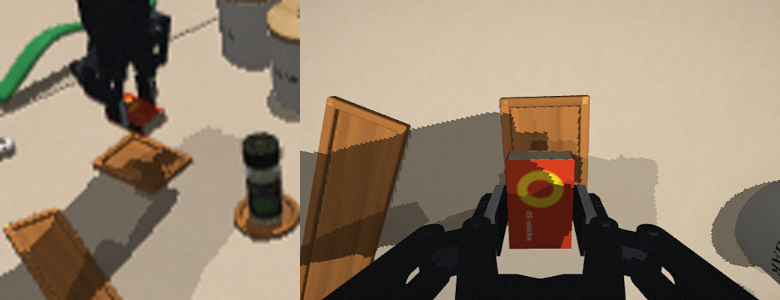

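The box is held level at (540,200) in the composite, just short of the short tray (545,125). I'll correct by (+3,+8) mm and +1.5°, then lower.

Request:
servo_tool(linear=[[0.003,0.008,-0.015],[0.003,0.008,-0.035],[0.003,0.008,-0.05],[0.003,0.008,-0.058],[0.003,0.008,-0.062]], turn=[[0,0,1.5],[0,0,1.5],[0,0,1.5],[0,0,1.5],[0,0,1.5]], jaw=[1,1,1,1,1])

```text
time: 16.95
tcp_pos: [0.5686, 0.41, 0.0174]
tool_rot: [-3.142, 0.0, 1.84]
wrist_force: [0.2, -1.2, -0.5]
opening: 0.0388
grasp_force: 20.9
```

Request:
servo_tool(linear=[[0,0,-0.001],[0,0,-0.002],[0,0,-0.003],[0,0,-0.0035],[0,0,-0.004]], turn=[[0,0,0],[0,0,0],[0,0,0],[0,0,0],[0,0,0]], jaw=[1,1,1,1,1])

```text
time: 17.45
tcp_pos: [0.5684, 0.4105, 0.0135]
tool_rot: [3.142, -0.0, 1.841]
wrist_force: [-0.0, -1.1, -0.6]
opening: 0.0385
grasp_force: 20.9
```

Request:
servo_tool(linear=[[0,0,-0.001],[0,0,-0.002],[0,0,-0.0025],[0,0,-0.003],[0,0,-0.003]], turn=[[0,0,0],[0,0,0],[0,0,0],[0,0,0],[0,0,0]], jaw=[1,1,1,1,1])

```text
time: 17.95
tcp_pos: [0.5685, 0.4105, 0.0119]
tool_rot: [3.141, -0.0, 1.841]
wrist_force: [-8.0, -4.4, 22.6]
opening: 0.0386
grasp_force: 23.0
```

Request:
servo_tool(linear=[[0,0,0.001],[0,0,0.001],[0,0,0.001],[0,0,0.001],[0,0,0.01]], turn=[[0,0,0],[0,0,0],[0,0,0],[0,0,0],[0,0,0]], jaw=[0.5,0.45,0.35,0.2,0.1])

```text
time: 18.45
tcp_pos: [0.5678, 0.41, 0.0195]
tool_rot: [-3.14, 0.001, 1.841]
wrist_force: [0.4, 0.7, -0.0]
opening: 0.0767
grasp_force: 0.0
```

Request:
servo_tool(linear=[[0,0,0.03],[0,0,0.07],[-0.01,-0.01,0.11],[-0.03,-0.04,0.13],[-0.05,-0.08,0.14]], turn=[[0,0,0],[0,0,0],[0,0,0],[0,0,0],[0,0,-5]], jaw=[0,0,0,0,0])

```text
time: 18.95
tcp_pos: [0.5178, 0.3307, 0.1627]
tool_rot: [3.139, -0.002, 1.755]
wrist_force: [1.1, 0.5, -1.3]
opening: 0.0849
grasp_force: 0.0
```

```bash
python3 - <<'E'
from h import *
o,_,_=snap('wrist','w10');print(o['time'],o['tcp_pos'],o['tool_rot'],o['opening'])
p,d,W=wristworld('w10');h,s,v=cv2.split(cv2.cvtColor(p,cv2.COLOR_RGB2HSV))
near=(np.hypot(W[...,0]-.567,W[...,1]-.41)<.08)&(d>0)&(W[...,2]<.03)
red=near&((h<5)|(h>172))&(s>150)&(W[...,2]>.012)
for nm,m in(('tray',near&(s>110)),('box',red)):
    Q=W[m];r=cv2.minAreaRect(Q[:,:2].astype(np.float32));print(nm,len(Q),np.round(r[0],4),np.round(r[1],4),r[2],np.percentile(Q[:,2],[5,50,95]))
m=(h>5)&(h<18)&(s>110)&(v>60)&(d>0)&(W[...,2]<.02)&(W[...,0]<.5)&(W[...,2]>-.01);Q=W[m];r=cv2.minAreaRect(Q[:,:2].astype(np.float32));print('long',len(Q),np.round(r[0],4),np.round(r[1],4),r[2])
cv2.imwrite('pics/v10.png',cv2.imread('pics/w10.png'))
E
```

```text
18.95 [0.51783478 0.33068938 0.16266556] [ 3.13881811e+00 -1.98221303e-03  1.75547300e+00] 0.08494823240339108
tray 10265 [0.5683 0.4114] [0.0769 0.094 ] 15.605914115905762 [0.00399376 0.00973081 0.02260856]
box 237 [0.5672 0.4105] [0.0378 0.0562] 15.563579559326172 [0.02052987 0.02189189 0.02310868]
long 16463 [0.3972 0.2866] [0.2476 0.0658] 81.3617172241211
```

View pics/v10.png

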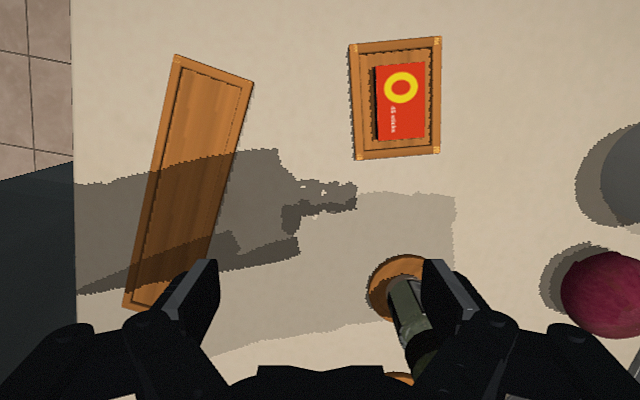

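The match box lies centred and flat in the short tray at (400,100). The long tray is at (190,180). Next is the lighter.

Request:
servo_tool(linear=[[-0.014,-0.046,0.01],[-0.028,-0.092,0.02],[-0.042,-0.138,0.02],[-0.054,-0.184,0.02],[-0.064,-0.23,0.02]], turn=[[0,0,0],[0,0,0],[0,0,0],[0,0,0],[0,0,0]], jaw=[0,0,0,0,0])

```text
time: 19.5
tcp_pos: [0.4536, 0.0989, 0.1811]
tool_rot: [3.141, -0.0, 1.754]
wrist_force: [2.8, -1.7, -0.9]
opening: 0.0855
grasp_force: 0.0
```

Request:
servo_tool(linear=[[-0.01,-0.046,0],[-0.02,-0.092,0],[-0.03,-0.138,0],[-0.04,-0.184,0],[-0.05,-0.23,0]], turn=[[0,0,0],[0,0,0],[0,0,0],[0,0,0],[0,0,0]], jaw=[0,0,0,0,0])

```text
time: 20.0
tcp_pos: [0.4039, -0.1314, 0.1809]
tool_rot: [3.141, 0.0, 1.754]
wrist_force: [1.2, -0.1, -1.1]
opening: 0.0853
grasp_force: 0.0
```

Request:
servo_tool(linear=[[-0.01,-0.035,-0.01],[-0.02,-0.07,-0.02],[-0.026,-0.1,-0.03],[-0.026,-0.1,-0.03],[-0.026,-0.1,-0.03]], turn=[[0,0,0],[0,0,0],[0,0,0],[0,0,0],[0,0,0]], jaw=[0,0,0,0,0])

```text
time: 20.5
tcp_pos: [0.3783, -0.2299, 0.1506]
tool_rot: [3.141, -0.0, 1.752]
wrist_force: [0.7, 0.4, 0.4]
opening: 0.0853
grasp_force: 0.0
```

```bash
python3 - <<'E'
from h import *
o,_,_=snap('wrist','w11');print(o['time'],o['tcp_pos'],o['tool_rot'],o['q'])
p,d,W=wristworld('w11');h,s,v=cv2.split(cv2.cvtColor(p,cv2.COLOR_RGB2HSV))
m=((d>0)&(W[...,2]>.009)&(W[...,2]<.035)&(W[...,0]>.33)&(W[...,0]<.44)&(W[...,1]>-.42)&(W[...,1]<-.16)).astype(np.uint8)
k,l,s,c=cv2.connectedComponentsWithStats(m);i=1+s[1:,4].argmax();Q=W[l==i];r=cv2.minAreaRect(Q[:,:2].astype(np.float32));print(len(Q),np.round(r[0],4),np.round(r[1],4),r[2],Q.min(0),Q.max(0))
H=Q[(Q[:,1]>-.245)&(Q[:,1]<-.2)]
for y in(-.24,-.23,-.22,-.21,-.2):
    h=Q[abs(Q[:,1]-y)<.004];print(y,h[:,0].min().round(4),h[:,0].max().round(4),h[:,2].max().round(4))
E
```

```text
20.5 [ 0.37828701 -0.22987849  0.15058614] [ 3.14148564e+00 -6.03158696e-05  1.75239279e+00] [ 0.41828531  0.66769183  0.09574935  2.0506229  -0.14296585  0.42933118
  0.80529867]
4353 [ 0.3831 -0.2872] [0.0285 0.2096] 9.834051132202148 [ 0.35821646 -0.38984806  0.00952629] [ 0.41214259 -0.18306955  0.02178084]
-0.24 0.3663 0.3899 0.0217
-0.23 0.3646 0.3879 0.0213
-0.22 0.3629 0.386 0.0218
-0.21 0.3612 0.3839 0.0216
-0.2 0.3594 0.3827 0.0211
```

View pics/w11.png

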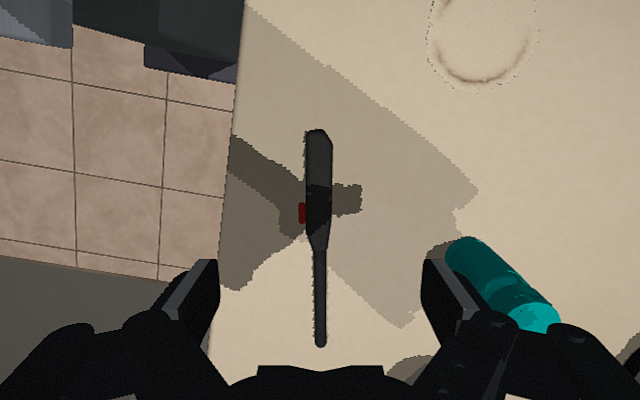

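The lighter lies centred between the fingers, its handle at (318,165) and the trigger at (302,212), clear of the grip line. Descending.

Request:
servo_tool(linear=[[-0.002,0.002,-0.045],[-0.002,0.002,-0.085],[-0.002,0.002,-0.12],[-0.002,0.002,-0.137],[-0.002,0.002,-0.144]], turn=[[0,0,-0.5],[0,0,-0.5],[0,0,-0.5],[0,0,-0.5],[0,0,-0.5]], jaw=[0.1,0.2,0.3,0.3,0.3], newtons=50)

```text
time: 21.05
tcp_pos: [0.3765, -0.2265, 0.0053]
tool_rot: [-3.14, -0.001, 1.747]
wrist_force: [-0.7, -1.0, 0.6]
opening: 0.0596
grasp_force: 0.0
```

Request:
servo_tool(linear=[[0,0,0],[0,0,0],[0,0,0],[0,0,0],[0,0,0]], turn=[[0,0,0],[0,0,0],[0,0,0],[0,0,0],[0,0,0]], jaw=[0.4,0.5,0.6,0.7,0.8])

```text
time: 21.55
tcp_pos: [0.3767, -0.2277, 0.0072]
tool_rot: [3.141, 0.001, 1.745]
wrist_force: [-0.3, 1.0, 15.7]
opening: 0.0205
grasp_force: 48.5
```

Request:
servo_tool(linear=[[0,0,0],[0,0,0],[0,0,0.005],[0,0,0.015],[0,0,0.03]], turn=[[0,0,0],[0,0,0],[0,0,0],[0,0,0],[0,0,0]], jaw=[1,1,1,1,1])

```text
time: 22.05
tcp_pos: [0.3762, -0.2275, 0.037]
tool_rot: [-3.141, -0.001, 1.745]
wrist_force: [0.2, -0.3, -0.6]
opening: 0.0205
grasp_force: 49.7
```

Request:
servo_tool(linear=[[0.01,0.02,0.035],[0.025,0.055,0.06],[0.04,0.1,0.07],[0.05,0.145,0.07],[0.055,0.19,0.07]], turn=[[0,0,0],[0,0,0],[0,0,-3],[0,0,-6],[0,0,-9]], jaw=[1,1,1,1,1])

```text
time: 22.55
tcp_pos: [0.4321, -0.0355, 0.1074]
tool_rot: [3.14, -0.001, 1.586]
wrist_force: [1.1, 0.5, -1.1]
opening: 0.0201
grasp_force: 49.6
```

Request:
servo_tool(linear=[[0,0.045,0],[0,0.09,0],[0,0.135,0],[0,0.18,0],[-0.005,0.225,0]], turn=[[0,0,-3],[0,0,-6],[0,0,-9.4],[0,0,-9.4],[0,0,-9.4]], jaw=[1,1,1,1,1])

```text
time: 23.05
tcp_pos: [0.4262, 0.1896, 0.1071]
tool_rot: [3.141, -0.001, 1.424]
wrist_force: [1.1, -0.1, -0.6]
opening: 0.0205
grasp_force: 49.7
```

Request:
servo_tool(linear=[[-0.005,0.045,0],[-0.01,0.09,0],[-0.015,0.13,-0.02],[-0.017,0.157,-0.04],[-0.017,0.157,-0.04]], turn=[[0,0,0],[0,0,0],[0,0,0],[0,0,0],[0,0,0]], jaw=[1,1,1,1,1])

```text
time: 23.55
tcp_pos: [0.407, 0.3479, 0.0647]
tool_rot: [-3.139, -0.0, 1.429]
wrist_force: [0.2, -0.5, -0.7]
opening: 0.0203
grasp_force: 49.7
```

```bash
cat > m.py <<'E'
from h import *
import sys
f=sys.argv[1]
o,_,_=snap('wrist','w'+f);print(o['time'],o['tcp_pos'],o['tool_rot'],o['opening'])
for n in('wrist','scene'):
    if n=='wrist':p,d,W=wristworld('w'+f)
    else:
        _,p,d=snap(n,'s'+f);W=world(n,d)
    h,s,v=cv2.split(cv2.cvtColor(p,cv2.COLOR_RGB2HSV))
    near=(d>0)&(abs(W[...,0]-.397)<.07)&(abs(W[...,1]-.29)<.16)
    for nm,m in(('tray',near&(h>5)&(h<18)&(s>110)&(W[...,2]<.02)&(W[...,2]>-.005)),('lighter',near&(s<90)&(v<75)&(W[...,2]>.010)&(W[...,2]<.07))):
        Q=W[m]
        if len(Q)<20:continue
        r=cv2.minAreaRect(Q[:,:2].astype(np.float32));print(n,nm,len(Q),np.round(r[0],4),np.round(r[1],4),round(r[2],2),np.percentile(Q[:,2],[5,50,95]).round(4))
        if nm=='lighter':
            for y in(.2,.22,.24,.26,.28,.39,.4):
                q=Q[abs(Q[:,1]-y)<.006]
                if len(q)>5:print(' y',y,np.percentile(q[:,0],[3,97]).round(4),q[:,2].max().round(4))
            print(' y ext',Q[:,1].min(),Q[:,1].max())
cv2.imwrite(f'pics/v{f}.png',np.hstack([cv2.resize(cv2.imread(f'pics/s{f}.png')[120:240,150:270],(300,300),interpolation=2),cv2.resize(cv2.imread(f'pics/w{f}.png'),(480,300))]))
E
python3 m.py 12
```

```text
23.55 [0.40704295 0.34789374 0.06473808] [-3.13862081e+00 -3.46147853e-04  1.42888105e+00] 0.02034876280805461
wrist tray 11129 [0.4033 0.3215] [0.1774 0.0671] 81.53 [0.0038 0.0055 0.0104]
wrist lighter 111 [0.4081 0.3577] [0.0322 0.0697] 6.66 [0.0649 0.0687 0.0697]
 y 0.39 [0.4037 0.4188] 0.0699
 y ext 0.3249336854734731 0.39253650001653156
scene tray 918 [0.3971 0.2837] [0.2519 0.0693] 81.52 [-0.0008  0.0034  0.009 ]
scene lighter 28 [0.3938 0.2568] [0.1568 0.0115] 86.18 [0.0666 0.0693 0.0699]
 y ext 0.1785794409506608 0.33538594690421325
```

View pics/v12.png

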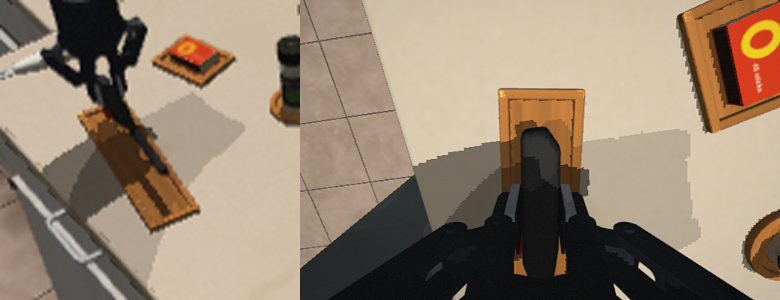

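The lighter hangs lengthwise over the long tray in both views and looks level. I'll check its pose from the same pictures with a higher z cut.

```bash
python3 - <<'E'
from h import *
a=np.load('pics/s12.npz');
for n,(p,d,W) in(('wrist',wristworld('w12')),('scene',(a['p'],a['d'],world('scene',a['d'])))):
    h,s,v=cv2.split(cv2.cvtColor(p,cv2.COLOR_RGB2HSV))
    m=(d>0)&(v<90)&(abs(W[...,0]-.397)<.045)&(W[...,2]>.045)&(W[...,2]<.095)&(W[...,1]>.15)&(W[...,1]<.42);Q=W[m]
    print(n,len(Q),Q[:,1].min(),Q[:,1].max())
    for y in(.19,.2,.22,.24,.26,.28,.38,.385,.39,.395):
        q=Q[abs(Q[:,1]-y)<.005]
        if len(q)>3:print(' y',y,np.percentile(q[:,0],[3,50,97]).round(4),q[:,2].max().round(4))
E
```

```text
wrist 11704 0.29630538267886886 0.39269175032167664
 y 0.38 [0.4007 0.4111 0.4209] 0.0791
 y 0.385 [0.4015 0.411  0.4202] 0.079
 y 0.39 [0.4021 0.4101 0.418 ] 0.0785
 y 0.395 [0.4026 0.4094 0.4161] 0.0778
scene 295 0.17829457939858515 0.38027294053131133
 y 0.19 [0.3821 0.3842 0.3891] 0.0725
 y 0.2 [0.3827 0.3878 0.3928] 0.0723
 y 0.22 [0.3851 0.3869 0.3938] 0.0735
 y 0.24 [0.3893 0.3937 0.398 ] 0.0735
 y 0.26 [0.3907 0.3952 0.3995] 0.0731
 y 0.28 [0.391  0.3963 0.4029] 0.0788
 y 0.38 [0.4123 0.4147 0.4192] 0.0756
```

Request:
servo_tool(linear=[[0.002,-0.001,-0.015],[0.002,-0.001,-0.03],[0.002,-0.001,-0.041],[0.002,-0.001,-0.047],[0.002,-0.001,-0.049]], turn=[[0,0,-0.5],[0,0,-0.5],[0,0,-0.5],[0,0,-0.5],[0,0,-0.5]], jaw=[1,1,1,1,1])

```text
time: 24.15
tcp_pos: [0.4115, 0.343, 0.0174]
tool_rot: [-3.141, 0.0, 1.415]
wrist_force: [0.8, 0.2, -1.1]
opening: 0.0206
grasp_force: 49.7
```

Request:
servo_tool(linear=[[0,0,-0.001],[0,0,-0.0015],[0,0,-0.002],[0,0,-0.0025],[0,0,-0.0025]], turn=[[0,0,0],[0,0,0],[0,0,0],[0,0,0],[0,0,0]], jaw=[1,1,1,1,1])

```text
time: 24.65
tcp_pos: [0.4114, 0.3435, 0.0149]
tool_rot: [3.142, -0.0, 1.415]
wrist_force: [-0.2, 0.7, -1.3]
opening: 0.0205
grasp_force: 49.7
```

Request:
servo_tool(linear=[[-0.002,0.0015,0],[-0.002,0.0015,-0.001],[-0.002,0.0015,-0.002],[-0.002,0.0015,-0.003],[-0.002,0.0015,-0.0035]], turn=[[0,0,0],[0,0,0],[0,0,0],[0,0,0],[0,0,0]], jaw=[1,1,1,1,1])

```text
time: 25.15
tcp_pos: [0.4094, 0.3449, 0.0113]
tool_rot: [-3.141, -0.0, 1.415]
wrist_force: [-2.2, -0.5, 9.6]
opening: 0.0209
grasp_force: 51.0
```

Request:
servo_tool(linear=[[0,0,0],[0,0,0]], turn=[[0,0,0],[0,0,0]], jaw=[1,1])

```text
time: 25.35
tcp_pos: [0.4094, 0.3449, 0.0113]
tool_rot: [-3.141, -0.0, 1.415]
wrist_force: [-0.8, 0.4, -0.1]
opening: 0.0202
grasp_force: 49.7
```

Request:
servo_tool(linear=[[0,0,0],[0,0,0],[0,0,0.001],[0,0,0.002],[0,0,0.005]], turn=[[0,0,0],[0,0,0],[0,0,0],[0,0,0],[0,0,0]], jaw=[0.7,0.6,0.5,0.4,0.3])

```text
time: 25.85
tcp_pos: [0.4093, 0.3449, 0.0164]
tool_rot: [-3.141, 0.0, 1.415]
wrist_force: [-1.0, -0.4, 0.1]
opening: 0.0598
grasp_force: 0.0
```

Request:
servo_tool(linear=[[0,0,0.03],[0,0,0.075],[0,0,0.12],[0.01,-0.03,0.15],[0.02,-0.07,0.18]], turn=[[0,0,0],[0,0,0],[0,0,0],[0,0,0],[0,0,0]], jaw=[0.2,0.1,0,0,0])

```text
time: 26.35
tcp_pos: [0.429, 0.2759, 0.1973]
tool_rot: [3.141, -0.001, 1.418]
wrist_force: [1.2, -0.2, 0.4]
opening: 0.0853
grasp_force: 0.0
```

Request:
servo_tool(linear=[[0,-0.04,0.02],[0,-0.08,0.03],[0,-0.12,0.03],[0,-0.16,0.03],[0,-0.16,0.03]], turn=[[0,0,0],[0,0,0],[0,0,0],[0,0,0],[0,0,0]], jaw=[0,0,0,0,0])

```text
time: 26.85
tcp_pos: [0.4292, 0.1112, 0.2266]
tool_rot: [3.141, 0.001, 1.409]
wrist_force: [-0.6, 1.1, -0.5]
opening: 0.0852
grasp_force: 0.0
```

```bash
sed -i 's/hstack.*/hstack([cv2.resize(cv2.imread(f"pics\/s{f}.png"),(400,250)),cv2.resize(cv2.imread(f"pics\/w{f}.png"),(400,250))]))/' m.py; python3 m.py 13
```

```text
26.85 [0.42924294 0.11118518 0.2266305 ] [3.14055842e+00 5.11149238e-04 1.40894342e+00] 0.08521975825794947
wrist tray 7146 [0.3872 0.2213] [0.115  0.0654] 81.34 [0.0036 0.0054 0.0106]
wrist lighter 1074 [0.393  0.2282] [0.0932 0.0109] 82.34 [0.0166 0.0194 0.0211]
 y 0.2 [0.3844 0.3932] 0.0212
 y 0.22 [0.3875 0.3963] 0.0215
 y 0.24 [0.3895 0.3993] 0.022
 y 0.26 [0.3922 0.4027] 0.0229
 y ext 0.18188294626254647 0.27462438840553227
scene tray 883 [0.3973 0.2873] [0.2637 0.0684] 81.35 [-0.0005  0.004   0.0101]
scene lighter 213 [0.3982 0.2817] [0.2055 0.0204] 82.71 [0.0136 0.0191 0.0231]
 y 0.2 [0.3829 0.3896] 0.018
 y 0.22 [0.3867 0.3931] 0.0202
 y 0.24 [0.3883 0.3968] 0.0197
 y 0.26 [0.3912 0.3993] 0.0185
 y 0.28 [0.3924 0.4034] 0.0237
 y ext 0.17984072023019926 0.38435627526902283
```

View pics/v13.png

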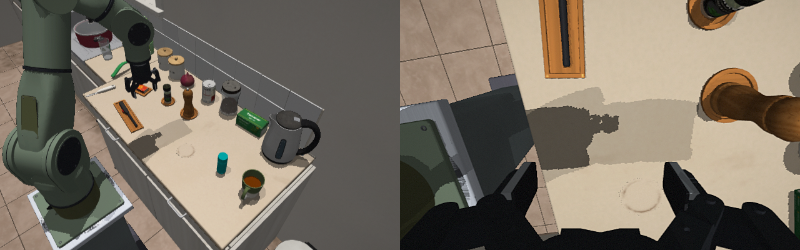

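All four things are in their trays. The lighter lies flat and lengthwise, centred to within 2 mm, and the mug, tin and teal jar are where they were. Handing in.

```bash
python3 -c "
from station import bot
print(bot.job_done())"
```

```text
the job is handed in; nothing more can be done
None
```

The job is handed in: in the last camera checks the spice jar, pepper mill, match box and gas lighter were each resting on the floor of their own tray, roughly centred, with nothing knocked over and the mug and food tin where they were, at about 27 s of the 109 s allowed; the judge's verdict was not reported.

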